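# Take the bracket casting out of its mould

### The job

Lift the bracket casting out of its open steel mould and set it down, not dropped, in the empty white tray, foot plate flat on the tray floor and web upright, then let go. Leave the round foot in its mould and the finished bracket in the other tray where they are.

Things in the scene. Friction and masses are not known exactly. Their poses are not given: they have to be found in the camera images.
- casting_web (a point): Loose aluminium bracket casting, 0.14-0.28 kg, 62 mm high: foot plate 84 (x) x 34 (y) x 14 mm; upright web on it 48 high, 12 thick (y), 60 long (x; top 18 mm: 46). Point: middle of the web, 38 mm above the underside, 24 above the plate's top. x along web, z up. Starts with its plate sunk flush in a 14 mm deep cavity (1.5 mm play) of a fixed dark steel mould 130 x 90 x 40 high, turned alike.
- tray_floor (a point): The middle of the inner floor (4 mm above the work surface) of the empty white tray. The tray is fixed, 150 (x) x 120 (y) x 20 mm high outside, walls and floor 4 mm thick, so 142 x 112 mm inside and 16 mm deep. x along its long side, z up. A tray of the same kind holds the finished bracket.
- foot_mid (a point): To be left alone: the round foot casting (loose, aluminium), a 58 mm disc 14 mm thick with a 26 mm round stub, 50 mm high in all, its disc sunk in a fixed square dark steel mould 110 x 110 x 40 mm high. The point is on its axis, 25 mm above its underside; z up.
- finished_web (a point): To be left alone: a finished bracket (loose), the same shape as the bracket casting, standing in the other white tray. The point is the middle of its web, 38 mm above the underside of its foot plate; x along the web, z up.
Things that resemble listed ones, but are neither listed nor needed, are in the scene too. What is shaped like the part that bears casting_web but orange is not meant.

How it is judged:
On the way, in this order (a step that is already met when the one before it is completed fails the run):
1. the bracket casting is lifted clear of its mould by the gripper (height (world z) of casting_web above 0.09 m and contact force between casting and the fingers above 1 N), for 0.1 s.
2. still held, it is lowered into the empty tray, its foot plate within 15 mm of the tray floor (x of casting_web in the frame of tray_floor between -0.055 and 0.055 m and y of casting_web in the frame of tray_floor between -0.055 and 0.055 m and z of casting_web in the frame of tray_floor below 0.053 m and contact force between casting and the fingers above 1 N), for 0.05 s.
At the end, for the whole second after the job is handed in: The bracket casting stands at rest inside the empty tray (middle of its web within 55 mm of the middle of the tray along each side), foot plate on the floor (height right to 6 mm), upright to about 10 degrees (x of casting_web in the frame of tray_floor between -0.055 and 0.055 m and y of casting_web in the frame of tray_floor between -0.055 and 0.055 m and z of casting_web in the frame of tray_floor between 0.032 and 0.044 m and angle between casting_web's own z axis and vertical below 0.17 rad and linear speed of casting below 0.02 m/s); the robot touches nothing.
It fails at once if the round foot is moved more than 15 mm (distance of foot_mid from where it was at the start of the episode above 0.015 m).
It fails at once if the finished bracket is moved more than 20 mm (distance of finished_web from where it was at the start of the episode above 0.02 m).
It also fails if it takes over 38 s, if anything falls off the work surface, if the arm or the gripper's body presses on something with over 40 N, if the wrist force passes 120 N, or if a joint passes its speed limit or range.

### The arm

A 6-joint arm with a two-finger parallel gripper is mounted at the origin on the work surface. World frame = base frame: x ahead of the robot, y to its left, z up, the work surface at z = 0. Lengths are in m, angles in rad, forces in N, time in s.
With the tool pointing down it reaches from about 0.325 to 0.775 m from the base axis. Payload 5.5 kg.
Tool frame: the origin (TCP) lies at the very end of the fingers, on their centre line; the grasp point (between the pads) lies 19 mm behind it; x points along the fingers, y is the direction in which the jaws open and shut, and the axes are right-handed (so a half turn about x gives the same grasp; the last joint's range is limited). The gripper opens to 85 mm and grips with 20 to 120 N. Pads are 22 mm wide; open, the fingers measure 114 mm over their backs; the gripper's body (76 mm by 85 mm) begins 54 mm behind the grasp point. The pads swing forward as they close: fully open they stand 13 mm farther back than shut.
Start: joints at [1.065, 0.091, 1.231, -0, 1.82, -0.057], TCP at [0.26, 0.541, 0.231] pointing down, gripper open.
Joint ranges: [-2.87, 2.87], [-0.86, 2.18], [0.17, 2.46], [-1.51, 4.65], [0.06, 2.69], [-2.65, 2.65]. Speed limits (rad/s): [2.57, 2.57, 3.01, 3.14, 3.14, 3.14].

### API

Orientations are given as [roll, pitch, yaw] about the fixed x, y, z axes, in that order (R = Rz(yaw) Ry(pitch) Rx(roll)).
In Python, from workcell import * gives the robot as it stands. The module is installed in compiled form; this text tells all that it offers.
- The arm moves only by the shell command python3 -m creep 'ROWS' [FORCE]. ROWS is JSON, a list of rows, each a list of 3 entries, a list of its own where there are three numbers: the finger opening in m, from 0 to 0.0854, then the shift along the tool's x, y, z in m, then the turn, a rotation vector about the tool's x, y, z in degrees. In form: [[fingers, [tx, ty, tz], [ax, ay, az]], ...]. A call has 1 to 8 rows; each row shifts and turns the commanded pose from where the row before left it, along the tool's axes as they then stand; what a row does not reach is not made up. A row lasts 1/10 s, in which the tool goes at most 50 mm and 8.59 degrees, less where a joint would pass 70% of its speed; a pose out of reach is approached as far as the arm can. A call is refused whole if a number of a shift passes 0.05 or a number of a turn 8.59, either way. A call with a gripper value outside its range is refused whole. The fingers move at their own pace and stop on an object; FORCE is the grip in N (left out, the last holds). Time passes only in rows, so rows that do not move let the fingers close. It gives the time, the measured TCP pose, the force and the opening at its end, in the units of the state.
- state(): the state, without advancing time (a new reading comes with each control period).
- camera(name): name is "scene" or "top" or "wrist"; returns a dict with "color" (420x560x3 uint8, red, green, blue), "z_map" (420x560 float32, m along the optical axis (not along the pixel's ray), 0 where there is no reading), "intrinsics" (3x3 intrinsics, pixels), "R" (3x3) and "t" (3): a world point X has camera coordinates R X + t. Camera axes: x right, y down, z forward; pixel columns grow to the right and rows downward; lengths in m; the calibration is good to about 2 mm. A picture is of the moment at which its call begins.
- close_job(): hands the job in, once; it reports no verdict.
Trained networks look in a picture, given as the dict that the camera call returned (one of the last four; its "shot" number tells which), for a name from the list of things; names that differ only in an ending like _2 or _b are one class to them, and where a whole thing is asked for, a point or a joint stands for the part that bears it (a point fixed in the world has none). Each returns a list of dicts, best first, with "score" (0 to 1); they miss things now and then, are a little off and sometimes report something else, mostly with a low value. They report only what shows in the picture. A call takes as long as a camera call. They do not tell look-alikes from the thing itself.
- silhouettes(picture, target): "mask" (420x560 bool, what is visible of it) and "xy" ([column, row] in pixels, amid what is visible of it).
The state is a dict: "time_s": time; "qpos": joint angles; "qvel": joint speeds; "joint_efforts": joint torques, N m; "position": TCP position; "tool_rot": TCP orientation; "wrist_force": force on the tool from outside, world axes, zero at the start; "moment": the same for the moment, N m; "width": finger opening in m.
Only numpy, scipy, OpenCV 4.12 (cv2) and the standard library are available. Lean on these libraries where they do the work, as an engineer would, in place of code of your own. Each camera call takes 0.05 s, during which the arm holds its last target. There are 200 camera calls.

## Working session

There is one attempt and no reset: what is moved stays moved. The work goes in short steps, Python scripts to look and compute and a shell command to move; the robot and the scene stay as the last step left them, time stands still between calls to the robot, and variables do not carry over. Pictures are saved under pics/ and viewed, about 8 in all and at most 12, crops included, and the job is handed in when it is done.

```bash
mkdir -p pics; cat > h.py <<'E'
from workcell import *
import numpy as np, cv2
from scipy.spatial.transform import Rotation as Ro
def save(p,n): cv2.imwrite('pics/'+n+'.png',p['color'][:,:,::-1])
def cloud(p):
    z=p['z_map'].astype(float);K=np.array(p['intrinsics']);v,u=np.mgrid[:z.shape[0],:z.shape[1]]
    c=np.stack([(u-K[0,2])/K[0,0]*z,(v-K[1,2])/K[1,1]*z,z],-1)
    w=(c-np.array(p['t']))@np.array(p['R']); w[z==0]=np.nan; return w
E
python3 - <<'E'
from h import *
s=state();print(s)
for n in ['top','scene']:
    p=camera(n);save(p,n+'0');w=cloud(p)
    print(n,'cam at',-np.array(p['R']).T@p['t'])
    for t in ['casting_web','foot_mid','tray_floor','finished_web']:
        for d in silhouettes(p,t):
            m=d['mask'];q=w[m];q=q[~np.isnan(q[:,0])]
            print(t,round(d['score'],2),d['xy'],m.sum(),'med',np.median(q,0).round(3),'zmax',np.percentile(q[:,2],[5,98]).round(3))
E
```

```text
{'time_s': 0.0, 'qpos': array([ 1.06529764e+00,  9.18732578e-02,  1.23189489e+00, -3.34564757e-05,
        1.81979498e+00, -5.67218847e-02]), 'qvel': array([-8.21596617e-04, -3.47518036e-06,  2.05245385e-05,  1.03848934e-03,
       -1.13084649e-03,  2.09814997e-03]), 'joint_efforts': array([ 1.09641569e-03, -4.58725297e+01, -4.18027639e+01, -4.95083910e-06,
        1.11847025e-02,  1.32836189e-05]), 'position': array([0.26020421, 0.54032745, 0.23013716]), 'tool_rot': array([-1.61105623,  1.56882558, -2.05984124]), 'wrist_force': array([-0.60354649,  0.29369067,  0.17167029]), 'moment': array([ 0.00488837,  0.01034568, -0.01133304]), 'width': 0.08535201078593588}
top cam at [0.44376578 0.06740044 1.11055183]
casting_web 0.82 [241.7, 221.1] 396 med [0.574 0.124 0.04 ] zmax [0.036 0.09 ]
casting_web 0.69 [117.0, 219.5] 413 med [0.586 0.454 0.015] zmax [0.01  0.064]
casting_web 0.64 [254.0, 280.3] 397 med [0.421 0.093 0.015] zmax [0.01  0.064]
casting_web 0.52 [258.8, 129.9] 363 med [0.84  0.078 0.014] zmax [0.006 0.064]
foot_mid 0.64 [404.0, 226.9] 350 med [ 0.551 -0.302  0.041] zmax [0.035 0.07 ]
tray_floor 0.9 [171.0, 240.0] 2494 med [0.534 0.311 0.004] zmax [0.    0.021]
finished_web 0.71 [330.7, 246.3] 407 med [ 0.511 -0.107  0.02 ] zmax [0.013 0.069]
scene cam at [ 1.14786763 -0.76370749  0.9543744 ]
casting_web 0.97 [350.9, 251.6] 534 med [0.855 0.073 0.021] zmax [0.005 0.064]
casting_web 0.81 [275.0, 200.8] 344 med [0.584 0.122 0.058] zmax [0.038 0.09 ]
casting_web 0.77 [325.3, 156.4] 304 med [0.595 0.454 0.026] zmax [0.006 0.064]
casting_web 0.72 [229.3, 199.4] 404 med [0.428 0.09  0.019] zmax [-0.     0.063]
foot_mid 0.62 [176.3, 299.1] 336 med [ 0.564 -0.314  0.042] zmax [0.038 0.073]
tray_floor 0.89 [293.5, 177.0] 1152 med [0.538 0.315 0.006] zmax [0.001 0.022]
finished_web 0.95 [212.3, 251.8] 481 med [ 0.525 -0.117  0.023] zmax [0.006 0.067]
```

```bash
python3 -c "
import cv2,numpy as np
a=cv2.imread('pics/top0.png');b=cv2.imread('pics/scene0.png')
cv2.imwrite('pics/both0.png',cv2.resize(np.vstack([a,b]),(0,0),fx=.71,fy=.71))"
```

```text
(no output)
```

View pics/top0.png

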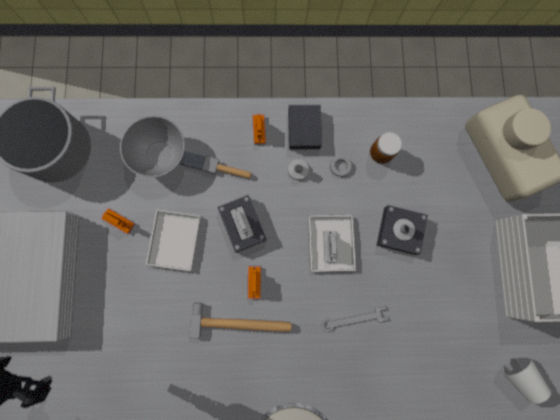

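View pics/scene0.png

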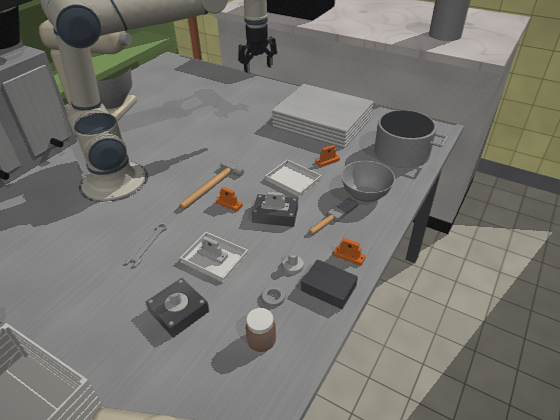

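Top view: the aluminium casting stands in a dark mould at (242,222). Possible confusions are the orange copies at (118,220), (254,282) and (258,129), and the finished bracket in its tray at (331,246). The empty tray is at (175,240) and the round foot at (404,229). I choose (242,222), because it is grey and in the rectangular mould. Next I measure poses and check a close crop.

```bash
python3 - <<'E'
from h import *
def rect(q): 
    (c,s,a)=cv2.minAreaRect((q[:,:2]*1000).astype(np.float32)); return np.round(c,1),np.round(s,1),round(a,1)
for n in ['top','scene']:
    p=camera(n);w=cloud(p);W=np.nan_to_num(w,nan=-9)
    near=lambda x,y,r:(abs(W[...,0]-x)<r)&(abs(W[...,1]-y)<r)
    print(n,'web top',rect(w[near(.575,.124,.05)&(W[...,2]>.08)]),np.median(w[near(.575,.124,.05)&(W[...,2]>.08)],0), 'web',rect(w[near(.575,.124,.05)&(W[...,2]>.052)]))
    m=near(.575,.124,.1)&(W[...,2]>.03)&(W[...,2]<.05);print(' mould',rect(w[m]),np.median(w[m][:,2]))
    m=near(.534,.311,.095)&(W[...,2]>.012)&(W[...,2]<.03);print(' tray rim',rect(w[m]),np.median(w[m][:,2]))
    m=near(.534,.311,.03);print(' tray floor z',np.median(w[m][:,2]))
    if n=='top': save({'color':cv2.resize(p['color'][190:275,140:290],None,fx=5,fy=5,interpolation=2)},'crop')
E
```

```text
top web top (array([576.1, 125.5]), array([45.8, 12.2]), 21.4) [0.57542013 0.12612856 0.08756216] web (array([575.5, 125.3]), array([59.1, 12.2]), 21.4)
 mould (array([576. , 125.6]), array([130.5,  90. ]), 21.4) 0.039692219762667645
 tray rim (array([535.5, 309.4]), array([121. , 149.7]), 81.3) 0.019025851263990378
 tray floor z 0.0036883776471591644
scene web top (array([580.6, 124.1]), array([45.8, 18.8]), 27.1) [0.58139535 0.12286796 0.08647075] web (array([580.1, 124. ]), array([59.2, 19.2]), 24.8)
 mould (array([580. , 125.7]), array([131.2,  96.7]), 20.1) 0.039781732184536706
 tray rim (array([538.5, 308.3]), array([128.2, 154.2]), 81.0) 0.017213510538368622
 tray floor z 0.004576145989713422
```

View pics/crop.png

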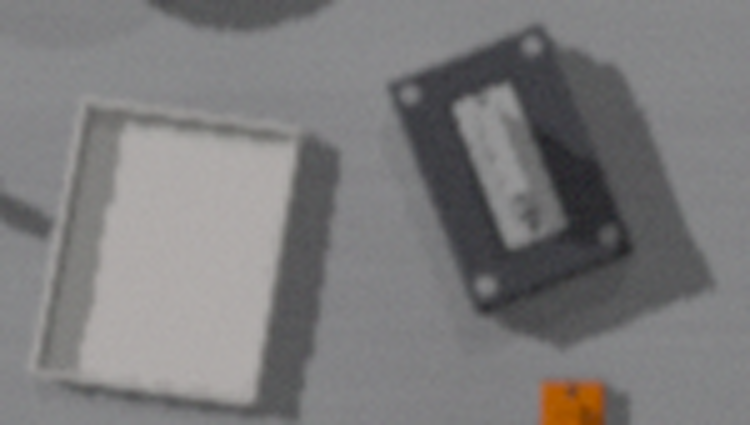

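The crop shows the grey bracket web, about 21° from world x, in the bolted dark mould. The empty tray is to its left, and the orange copy is a different object. The measured sizes match the text: web 46x12 mm, mould 130x90 mm, tray 150x121 mm, web top at 0.088 m. Now I work out the move.

```bash
cat >> h.py <<'E'
def plan(pos,webyaw):
    s=state();R=Ro.from_euler('xyz',s['tool_rot'])
    best=None
    for k in (90,-90):
        a=np.radians(webyaw+k);y=np.array([np.cos(a),np.sin(a),0]);x=np.array([0,0,-1.]);
        T=Ro.from_matrix(np.c_[x,y,np.cross(x,y)]);r=(R.inv()*T).as_rotvec(degrees=True)
        print('web',webyaw,'k',k,'turn',r.round(2),'j6',s['qpos'][5].round(2),'shift now-axes',(R.inv().apply(np.array(pos)-s['position'])*1000).round(1),'shift final-axes',(T.inv().apply(np.array(pos)-s['position'])*1000).round(1))
    print('t',s['time_s'],'pos',s['position'].round(4),'F',s['wrist_force'].round(1),'w',s['width'].round(4))
E
python3 -c "
from h import *
plan([.576,.125,.17],21.4)
print(Ro.from_euler('xyz',state()['tool_rot']).as_matrix().round(3))"
```

```text
web 21.4 k 90 turn [-47.11   0.    -0.  ] j6 -0.06 shift now-axes [  61.3 -237.5  464.7] shift final-axes [  61.3 -502.1  142.3]
web 21.4 k -90 turn [132.89  -0.    -0.  ] j6 -0.06 shift now-axes [  61.3 -237.5  464.7] shift final-axes [  61.3  502.1 -142.3]Traceback (most recent call last):
  File "<string>", line 3, in <module>
    plan([.576,.125,.17],21.4)
    ~~~~^^^^^^^^^^^^^^^^^^^^^^
  File "h.py", line 16, in plan
    print('t',s['time_s'],'pos',s['position'].round(4),'F',s['wrist_force'].round(1),'w',s['width'].round(4))
                                                                                         ^^^^^^^^^^^^^^^^
AttributeError: 'float' object has no attribute 'round'
```

```bash
sed -i "s/s\['width'\].round(4)/round(float(s['width']),4)/" h.py
python3 -m creep '[[0.06,[0,-0.02,0.0395],[0,0,0]],[0.06,[0,-0.02,0.0395],[0,0,0]],[0.06,[0,-0.02,0.0395],[0,0,0]],[0.06,[0,-0.02,0.0395],[0,0,0]],[0.06,[0,-0.02,0.0395],[0,0,0]],[0.06,[0,-0.02,0.0395],[0,0,0]],[0.06,[0,-0.02,0.0395],[0,0,0]],[0.06,[0,-0.02,0.0395],[0,0,0]]]' 60
python3 -m creep '[[0.06,[0,0,0],[-8,0,0]],[0.06,[0,0,0],[-8,0,0]],[0.06,[0,0,0],[-8,0,0]],[0.06,[0,0,0],[-8,0,0]],[0.06,[0,0,0],[-8,0,0]],[0.06,[0,0,0],[-7.1,0,0]],[0.06,[0,0,0],[0,0,0]]]'
python3 -c "
from h import *
plan([.576,.125,.17],21.4)"
```

```text
time_s: 1.4
position: [0.4765, 0.2577, 0.2316]
tool_rot: [0.904, 1.57, 0.455]
wrist_force: [1.3, 0.8, -0.5]
width: 0.06
time_s: 2.1
position: [0.4756, 0.2593, 0.2314]
tool_rot: [0.13, 1.571, 0.504]
wrist_force: [-0.7, 0.5, -0.7]
width: 0.0602
web 21.4 k 90 turn [ 0.04  0.01 -0.  ] j6 -1.51 shift now-axes [  61.4 -161.7   44.3] shift final-axes [  61.4 -161.7   44.4]
web 21.4 k -90 turn [-1.7996e+02  0.0000e+00  1.0000e-02] j6 -1.51 shift now-axes [  61.4 -161.7   44.3] shift final-axes [ 61.4 161.7 -44.4]
t 2.1 pos [0.4756 0.2593 0.2314] F [-0.7  0.5 -0.7] w 0.0602
```

```bash
python3 -m creep '[[0.06,[0.01,-0.04,0.011],[0,0,0]],[0.06,[0.01,-0.04,0.011],[0,0,0]],[0.06,[0.01,-0.04,0.011],[0,0,0]],[0.06,[0.01,-0.0415,0.0115],[0,0,0]],[0.06,[0,0,0],[0,0,0]],[0.06,[0,0,0],[0,0,0]]]'
python3 - <<'E'
from h import *
p=camera('wrist');save(p,'w1');w=cloud(p);W=np.nan_to_num(w,nan=-9)
for d in silhouettes(p,'casting_web'):print(d['score'],d['xy'])
m=(W[...,2]>.08)&(W[...,2]<.1)&(abs(W[...,0]-.576)<.05)&(abs(W[...,1]-.125)<.05);q=w[m]
print(len(q),cv2.minAreaRect((q[:,:2]*1000).astype(np.float32)) if len(q) else 0)
m=(W[...,2]>.05)&(W[...,2]<.1)&(abs(W[...,0]-.576)<.05)&(abs(W[...,1]-.125)<.05);q=w[m]
print(len(q),cv2.minAreaRect((q[:,:2]*1000).astype(np.float32)) if len(q) else 0,q[:,2].max())
plan([.576,.125,.047],21.4)
E
```

```text
time_s: 2.7
position: [0.576, 0.1245, 0.1906]
tool_rot: [2.647, 1.569, 3.016]
wrist_force: [-0.6, 0.2, 0.1]
width: 0.0597
0.91 [304.1, 30.4]
0.83 [281.4, 192.9]
0.77 [142.9, 410.3]
0.55 [551.0, 295.9]
936 ((577.37255859375, 126.42543029785156), (45.27760314941406, 11.453489303588867), 21.423154830932617)
1186 ((577.2952880859375, 126.56771850585938), (59.30684280395508, 11.915471076965332), 21.2845516204834) 0.0893385453089426
web 21.4 k 90 turn [-0.07  0.04 -0.02] j6 -1.79 shift now-axes [144.8  -1.   -0.2] shift final-axes [ 1.448e+02 -1.000e+00 -1.000e-01]
web 21.4 k -90 turn [ 1.7993e+02 -3.0000e-02 -6.0000e-02] j6 -1.79 shift now-axes [144.8  -1.   -0.2] shift final-axes [1.448e+02 1.000e+00 1.000e-01]
t 2.8 pos [0.5757 0.1259 0.1918] F [ 0.1 -0.1 -0.3] w 0.0598
```

View pics/w1.png

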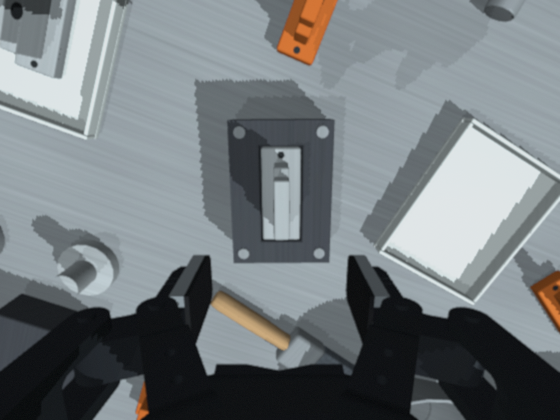

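The wrist view shows the casting in the mould at (281,193), centred between the fingers and aligned with the jaws. The orange copy is at (304,30) and the empty tray at (470,210). Now I descend and grip.

```bash
python3 -m creep '[[0.05,[0.04,0,0],[0,0,0]],[0.05,[0.04,0,0],[0,0,0]],[0.05,[0.03,0,0],[0,0,0]],[0.05,[0.02,0,0],[0,0,0]],[0.05,[0.013,0,0],[0,0,0]],[0.05,[0,0,0],[0,0,0]],[0.05,[0,0,0],[0,0,0]]]' 80
python3 -c "
from h import *
plan([.576,.126,.047],21.4)"
```

```text
time_s: 3.5
position: [0.5764, 0.1259, 0.0497]
tool_rot: [-0.181, 1.569, 0.193]
wrist_force: [-0.3, 0.6, 0.2]
width: 0.0501
web 21.4 k 90 turn [0.02 0.11 0.02] j6 -1.79 shift now-axes [ 2.7  0.2 -0.3] shift final-axes [ 2.7  0.2 -0.3]
web 21.4 k -90 turn [-1.7998e+02 -3.0000e-02  1.7000e-01] j6 -1.79 shift now-axes [ 2.7  0.2 -0.3] shift final-axes [ 2.7 -0.2  0.3]
t 3.5 pos [0.5764 0.1259 0.0497] F [-0.3  0.6  0.2] w 0.0501
```

```bash
python3 -m creep '[[0,[0.002,0,0],[0,0,0]],[0,[0,0,0],[0,0,0]],[0,[0,0,0],[0,0,0]],[0,[0,0,0],[0,0,0]],[0,[0,0,0],[0,0,0]],[0,[0,0,0],[0,0,0]],[0,[0,0,0],[0,0,0]],[0,[0,0,0],[0,0,0]]]' 80
python3 -m creep '[[0,[0,0,0],[0,0,0]],[0,[0,0,0],[0,0,0]],[0,[0,0,0],[0,0,0]],[0,[0,0,0],[0,0,0]]]'
```

```text
time_s: 4.3
position: [0.5766, 0.1252, 0.0475]
tool_rot: [-0.233, 1.569, 0.14]
wrist_force: [-0.6, 0.0, 5.6]
width: 0.0116
time_s: 4.7
position: [0.5766, 0.1252, 0.0475]
tool_rot: [-0.222, 1.569, 0.151]
wrist_force: [-0.7, -0.0, 5.5]
width: 0.0111
```

```bash
python3 -m creep '[[0,[-0.006,0,0],[0,0,0]],[0,[-0.006,0,0],[0,0,0]],[0,[-0.008,0,0],[0,0,0]],[0,[-0.015,0,0],[0,0,0]],[0,[-0.025,0,0],[0,0,0]],[0,[-0.025,0,0],[0,0,0]],[0,[-0.015,0,0],[0,0,0]],[0,[0,0,0],[0,0,0]]]'
python3 - <<'E'
from h import *
p=camera('wrist');save(p,'w2')
plan([.536,.309,.13],-8.7)
E
```

```text
time_s: 5.5
position: [0.5774, 0.1254, 0.1502]
tool_rot: [-0.219, 1.565, 0.155]
wrist_force: [0.1, 0.1, -2.2]
width: 0.0114
web -8.7 k 90 turn [ 3.008e+01  1.600e-01 -1.000e-02] j6 -1.79 shift now-axes [ 17.8 185.9  29.1] shift final-axes [ 17.8 175.5 -67.9]
web -8.7 k -90 turn [-1.4992e+02  1.0000e-02  2.2000e-01] j6 -1.79 shift now-axes [ 17.8 185.9  29.1] shift final-axes [  17.8 -175.5   67.9]
t 5.55 pos [0.5766 0.1253 0.1478] F [-0.2 -0.  -3.1] w 0.0108
```

View pics/w2.png

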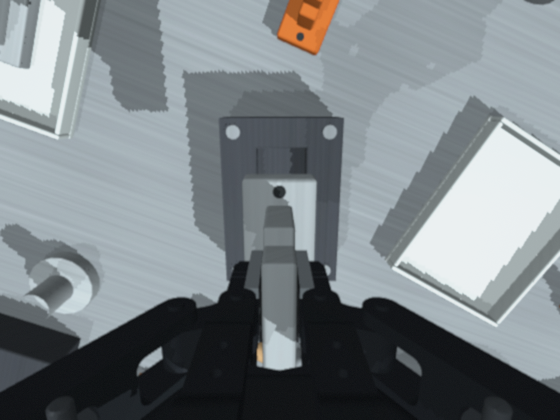

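The casting is held straight between the fingers (foot plate at (280,215)), and the mould cavity behind it is empty. Next I move over the tray.

```bash
python3 -m creep '[[0,[0,0.02,0.003],[0,0,0]],[0,[0,0.033,0.005],[0,0,0]],[0,[0,0.04,0.006],[0,0,0]],[0,[0,0.04,0.006],[0,0,0]],[0,[0,0.033,0.005],[0,0,0]],[0,[0,0.02,0.004],[0,0,0]],[0,[0,0,0],[7.5,0,0]],[0,[0,0,0],[7.5,0,0]]]'
python3 -m creep '[[0,[0,0,0],[7.5,0,0]],[0,[0,0,0],[7.5,0,0]],[0,[0,0,0],[0,0,0]],[0,[0,0,0],[0,0,0]]]'
python3 - <<'E'
from h import *
p=camera('wrist');save(p,'w3');w=cloud(p);W=np.nan_to_num(w,nan=-9)
m=(abs(W[...,2]-.004)<.006)&(abs(W[...,0]-.535)<.06)&(abs(W[...,1]-.31)<.05);print('floor z wrist',np.median(w[m][:,2]))
plan([.536,.309,.0257],-8.7)
E
```

```text
time_s: 6.35
position: [0.5339, 0.3096, 0.1437]
tool_rot: [-2.754, 1.567, -2.646]
wrist_force: [-0.1, 0.2, -3.3]
width: 0.011
time_s: 6.75
position: [0.5347, 0.3087, 0.1447]
tool_rot: [-2.53, 1.568, -2.677]
wrist_force: [0.1, 0.7, -2.2]
width: 0.0112
floor z wrist 0.0036087607815226486
web -8.7 k 90 turn [ 0.26 -0.09  0.06] j6 -0.96 shift now-axes [119.4   0.6   1.4] shift final-axes [119.4   0.4   1.2]
web -8.7 k -90 turn [-1.7974e+02 -9.0000e-02 -1.3000e-01] j6 -0.96 shift now-axes [119.4   0.6   1.4] shift final-axes [119.4  -0.4  -1.2]
t 6.8 pos [0.5348 0.3087 0.1451] F [ 0.2  0.4 -2.8] w 0.0108
```

View pics/w3.png

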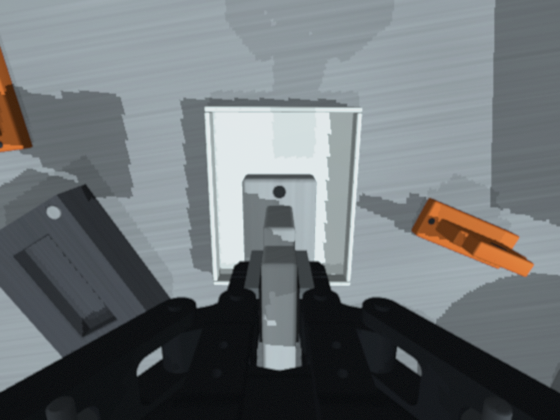

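The casting hangs upright over the empty tray (rim corners about (207,108) to (360,285)), lined up with it. I lower it most of the way, then go slowly while watching the force.

```bash
python3 -m creep '[[0,[0.025,0,0],[0,0,0]],[0,[0.03,0,0],[0,0,0]],[0,[0.03,0,0],[0,0,0]],[0,[0.015,0,0],[0,0,0]],[0,[0.01,0,0],[0,0,0]],[0,[0.002,0,0],[0,0,0]],[0,[0,0,0],[0,0,0]],[0,[0,0,0],[0,0,0]]]'
python3 -m creep '[[0,[0.002,0,0],[0,0,0]],[0,[0.002,0,0],[0,0,0]],[0,[0,0,0],[0,0,0]],[0,[0,0,0],[0,0,0]]]'
```

```text
time_s: 7.6
position: [0.5361, 0.3094, 0.0362]
tool_rot: [0.626, 1.568, 0.476]
wrist_force: [-0.5, 0.2, -2.2]
width: 0.0111
time_s: 8.0
position: [0.5351, 0.3089, 0.0303]
tool_rot: [-2.351, 1.571, -2.502]
wrist_force: [0.6, 0.3, -2.6]
width: 0.0114
```

```bash
python3 -m creep '[[0,[0.002,0,0],[0,0,0]],[0,[0.001,0,0],[0,0,0]],[0,[0,0,0],[0,0,0]],[0,[0,0,0],[0,0,0]]]'
python3 -m creep '[[0,[0.001,0,0],[0,0,0]],[0,[0,0,0],[0,0,0]],[0,[0,0,0],[0,0,0]]]'
```

```text
time_s: 8.4
position: [0.5351, 0.3089, 0.0272]
tool_rot: [-2.562, 1.571, -2.712]
wrist_force: [0.1, 0.3, -2.8]
width: 0.011
time_s: 8.7
position: [0.5351, 0.3089, 0.0262]
tool_rot: [-2.338, 1.571, -2.489]
wrist_force: [0.1, 0.1, -3.1]
width: 0.0111
```

```bash
python3 -m creep '[[0,[0.001,0,0],[0,0,0]],[0,[0,0,0],[0,0,0]],[0,[0,0,0],[0,0,0]]]'
python3 -m creep '[[0,[0.0005,0,0],[0,0,0]],[0,[0,0,0],[0,0,0]],[0,[0,0,0],[0,0,0]]]'
```

```text
time_s: 9.0
position: [0.5352, 0.309, 0.0256]
tool_rot: [0.671, 1.57, 0.52]
wrist_force: [-1.0, 0.1, -0.4]
width: 0.0112
time_s: 9.3
position: [0.5352, 0.3091, 0.0255]
tool_rot: [0.676, 1.57, 0.526]
wrist_force: [-4.3, -1.0, 4.2]
width: 0.0111
```

The force went from −3 to +4 N, so it is on the floor. I release partly, wait, then withdraw upward.

```bash
python3 -m creep '[[0.02,[0,0,0],[0,0,0]],[0.03,[0,0,0],[0,0,0]],[0.04,[0,0,0],[0,0,0]],[0.04,[0,0,0],[0,0,0]],[0.04,[0,0,0],[0,0,0]]]'
python3 -m creep '[[0.04,[-0.01,0,0],[0,0,0]],[0.04,[-0.025,0,0],[0,0,0]],[0.04,[-0.04,0,0],[0,0,0]],[0.04,[-0.04,0,0],[0,0,0]],[0.04,[-0.03,0,0],[0,0,0]],[0.04,[0,0,0],[0,0,0]],[0.04,[0,0,0],[0,0,0]]]'
python3 - <<'E'
from h import *
p=camera('wrist');save(p,'w4')
for n,p in (('wrist',p),('top',camera('top'))):
    w=cloud(p);W=np.nan_to_num(w,nan=-9)
    for lo in (.03,.058):
        m=(W[...,2]>lo)&(W[...,2]<.075)&(abs(W[...,0]-.536)<.06)&(abs(W[...,1]-.309)<.05);q=w[m]
        if len(q)>10: print(n,lo,len(q),cv2.minAreaRect((q[:,:2]*1000).astype(np.float32)),'z',np.percentile(q[:,2],[5,50,98]).round(4))
    if n=='top':
        for t in ('finished_web','foot_mid'):
            for d in silhouettes(p,t)[:1]: print(t,d['xy'])
s=state();print(s['time_s'],s['position'],s['wrist_force'])
E
```

```text
time_s: 9.8
position: [0.5351, 0.3089, 0.0246]
tool_rot: [-2.41, 1.571, -2.56]
wrist_force: [0.2, -0.4, -0.1]
width: 0.0399
time_s: 10.5
position: [0.5356, 0.3092, 0.1716]
tool_rot: [0.632, 1.568, 0.481]
wrist_force: [-0.4, -0.7, -1.2]
width: 0.0399
wrist 0.03 1156 ((536.5062255859375, 308.698486328125), (12.462822914123535, 59.445281982421875), 82.06014251708984) z [0.0483 0.0652 0.0668]
wrist 0.058 927 ((536.5091552734375, 308.70013427734375), (12.443782806396484, 45.44166946411133), 81.61832427978516) z [0.0639 0.0654 0.0668]
top 0.03 76 ((535.1456909179688, 306.5143127441406), (13.296599388122559, 58.7849006652832), 78.86711883544922) z [0.0349 0.055  0.069 ]
top 0.058 36 ((534.3309326171875, 305.3448791503906), (12.840231895446777, 44.98035430908203), 73.80022430419922) z [0.0613 0.0657 0.0692]
finished_web [331.4, 246.8]
foot_mid [401.9, 228.6]
10.7 [0.5344855  0.30862096 0.1678819 ] [-0.27218311  0.23966976  0.91031256]
```

View pics/w4.png

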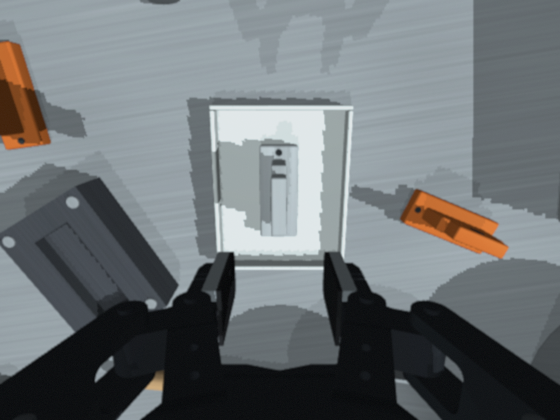

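The bracket stands upright in the tray at (280,190) with its top at 0.0655 m (0.066 expected), and the gripper is clear. I hand the job in.

```bash
python3 -c "
from workcell import *
print(close_job())"
```

```text
the job is handed in; nothing more can be done
None
```

I lifted the grey bracket casting out of its mould by the web, set it down in the empty white tray, let go and handed the job in at about 10.7 s. The interface gave no verdict.

- **Set-down:** I lowered it slowly until the wrist force went from −3 to +4 N, showing floor contact, and only then opened the fingers and drew straight up.
- **Final position:** The wrist camera puts the web middle within about 1 mm of the tray centre. Its top is at 0.0655 m, against 0.066 m expected, and it looks upright. The gripper ended about 0.1 m above the bracket, touching nothing.
- **Things to leave alone:** The finished bracket and the round foot show at the same top-view pixels as before to within about 2 px. That is a rough check, and I never moved near either.
- **Disagreement:** The last top-camera view put the bracket 2–4 mm off the wrist view and turned up to 8° from it. It had few points (36–76), probably because the arm hid part of the bracket. The offset is small against the 55 mm allowed, and the bracket's turn in the tray is not judged.

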